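# Drop a polished watch case into the felt-lined tray from a drop-bottom cup

### The arm

A 6-joint arm with a two-finger parallel gripper is mounted at the origin on the work surface; the furniture and walls round the work are solid. World frame = base frame: x ahead of the robot, y to its left, z up, the work surface at z = 0. Lengths are in m, angles in rad, forces in N, time in s.
With the tool pointing down it reaches from about 0.35 to 0.975 m from the base axis. Payload 4.9 kg.
Tool frame: the origin (TCP) lies between the finger pads; the fingertips stand 19 mm ahead of it and the grasp point (between the pads) is the TCP; z points along the fingers, y is the line along which they close (so a half turn about z gives the same grasp; the last joint's range is limited). The gripper opens to 85 mm and grips with 20 to 120 N. Pads are 22 mm wide; open, the fingers measure 114 mm over their backs; the gripper's body (76 mm by 85 mm) begins 54 mm behind the grasp point. The pads swing forward as they close: fully open they stand 13 mm farther back than shut.
Start: joints at [1.112, 0.053, 1.613, -0, 1.476, -0.119], TCP at [0.208, 0.589, 0.25] pointing down, gripper open.
Joint ranges: [-3.01, 3.01], [-1.01, 2.22], [0.06, 2.58], [-1.02, 4.17], [0.09, 2.62], [-3.14, 3.14]. Speed limits (rad/s): [2.57, 2.57, 3.14, 3.14, 3.14, 3.14].

### API

Orientations are given as a unit quaternion [x, y, z, w].
In Python, from plant import telemetry, vision, manip, nets gives the robot as it stands. The module is installed in compiled form; this text tells all that it offers.
- The arm moves only by the tool jog_arm, never from a script. Its argument "motion" is a list that holds one entry, the list of rows, each a list of 5 numbers: the shift along the tool's x, y, z in units of 0.15 m (1.0 is 0.15 m), then the turn about the tool's z in units of pi/2 rad (1.0 is pi/2 rad), then the closure, from 0 (fully open) to 1 (shut). A call has 1 to 20 rows; each row shifts and turns the commanded pose from where the row before left it, along the tool's axes as they then stand; what a row does not reach is not made up. A row lasts 1/8 s, in which the tool goes at most 62.5 mm and 10.7 degrees, less where a joint would pass 70% of its speed; a pose out of reach is approached as far as the arm can. A call with a number of a shift or a turn outside -1 to 1 is refused whole. A call with a gripper value outside its range is refused whole. The fingers move at their own pace and stop on an object; the grip force is fixed at half the most. Time passes only in rows, so rows that do not move let the fingers close. It gives the time, the measured TCP pose, the force, the opening and the grip force at its end, in the units of the state.
- telemetry.get_obs(): the state, without advancing time (a new reading comes with each control period).
- vision.capture(name): name is "scene" or "top" or "wrist"; returns a dict with "frame" (480x640x3 uint8, red, green, blue), "fx", "fy", "cx", "cy" (pixels), "world_to_cam" (4x4, takes a point from world to camera coordinates). Camera axes: x right, y up, looking along -z (the intrinsics and any distortion apply to the point x, -y, -z); pixel columns grow to the right and rows downward; lengths in m; the calibration is good to about 2 mm. A picture is of the moment at which its call begins. There is no depth.
- manip.job_done(): hands the job in; it is judged then, once.
Trained networks look in the newest picture that a camera, given by its name, has taken for a name from the list of things; names that differ only in an ending like _2 or _b are one class to them, and where a whole thing is asked for, a point or a joint stands for the part that bears it (a point fixed in the world has none). Each returns a list of dicts, best first, with "score" (0 to 1); they miss things now and then, are a little off and sometimes report something else, mostly with a low value. They report only what shows in the picture. A call takes as long as a camera call. They do not tell look-alikes from the thing itself.
- nets.boxes_of(camera, thing): "centre" ([x, y, z] in m, in world coordinates, good to about 4 mm: the middle of the surface that is visible of it).
The state is a dict: "time": time; "joint_positions": joint angles; "joint_vel": joint speeds; "effort": joint torques, N m; "position": TCP position; "tool_rot": TCP orientation; "wrist_force": force on the tool from outside, world axes, zero at the start; "moment": the same for the moment, N m; "gripper_width": finger opening in m; "finger_force": force on a finger pad.
Only numpy, scipy, OpenCV 4.12 (cv2) and the standard library are available. Lean on these libraries where they do the work, as an engineer would, in place of code of your own. Each camera call takes 0.05 s, during which the arm holds its last target. There are 200 camera calls.

### The job

Pick up the drop cup that carries the watch case by its handle, hold it level over the felt-lined tray and bring its release tab down on the tray's upright post, so that the hinged bottom swings open and the case drops into the tray. Then stand the emptied cup upright on the bench again, clear of the tray, and let go. Do not touch the polished case with the gripper, and leave the empty spare cup where it is.

Things in the scene. Friction and masses are not known exactly. Their poses are not given: they have to be found in the camera images.
- cup: Drop cup carrying the watch case: plain square steel cup, 60 x 60 mm outside, open top, rim 59 mm above its four feet, 108 mm tall with its handle; 0.2 to 0.3 kg. Origin: centre of the underside, at the level of the feet; z up, +x to the side where the release tab sticks out. The falling case slides out towards its -x side.
- cup_handle (a point): Centre of that cup's fixed wooden handle bar, which bridges the open mouth along the cup's x: 60 mm long (x), 12 mm wide (y), 24 mm tall. It lies 96 mm above the feet, over the cup's origin; 25 mm of free space between the bar and the rim. Grasp from above, closing along the cup's y.
- cup_flap (a joint): Hinged bottom of that cup (dark rubber lining inside), in rad: 0 shut, 1.5 fully open. Hinge line along y at x = +31, z = 17.5 mm from the cup's origin. The tab is its outer end: pushing the tab up swings the bottom down. A light spring keeps it shut and shuts it again (1 to 3 N at the tab). At 1.1 rad it hangs 50 mm below the hinge and the case has slid out.
- cup_tab (a point): Middle of the underside of that cup's release tab, 52 mm from the cup's origin along +x and 8 mm above the feet while shut. The tab is a steel strip 30 mm wide (y), 3 mm thick, sticking out from x = 31 to 69 mm and drooping 20 degrees, its end 3 mm above the feet. Push it up here, within about 10 mm.
- watch_case: Bare ring-shaped steel watch case, 46 x 45 x 14 mm, lying flat on the bottom of the loaded cup. Origin: centre of its underside. Mass about 30 g.
- tray: Receiving tray fixed to the bench: open aluminium box, 148 (x) x 138 (y) mm outside, walls 40 mm high and 4 mm thick, grey felt on the floor, whose top is 8 mm above the bench. Origin: centre of its underside; its +x points to the wall with the post.
- post_top (a point): Top of the fixed steel post (12 mm diameter, 115 mm above the bench), outside the middle of the tray's +x wall, 80 mm from the tray's origin. With the cup level, its +x along the tray's +x and the tab's middle over the post, lowering 30 to 35 mm past first touch opens the bottom about 1.1 rad; the feet are then some 73 mm above the bench.
- spare_cup: A second drop cup of exactly the same shape, standing empty nearby: not to be used. Origin and axes as for the other cup.
There are look-alikes about, which are no part of the job. Leave any turquoise or yellow look-alike of the cup alone.

How it is judged:
On the way, in this order (a step that is already met when the one before it is completed fails the run):
1. the loaded cup is lifted, its bottom shut and the case still in it (height (world z) of cup above 0.04 m and value of joint cup_flap below 0.2 rad and horizontal distance between watch_case and cup below 0.03 m), for 0.1 s.
2. the bottom is swung open while the gripper holds the cup level over the tray (value of joint cup_flap above 0.45 rad and contact force between the fingers and cup above 1 N and angle between cup's own z axis and vertical below 0.35 rad and horizontal distance between cup and tray below 0.07 m), for 0.1 s.
At the end, for the whole second after the job is handed in: The watch case rests inside the tray (its centre within the walls and below their top), and the emptied cup stands upright on the bench (feet within 6 mm of the bench top, within 7 degrees), bottom shut, at rest and released (x of watch_case in the frame of tray between -0.07 and 0.07 m and y of watch_case in the frame of tray between -0.065 and 0.065 m and height (world z) of watch_case below 0.04 m and linear speed of each of watch_case, cup below 0.02 m/s and height (world z) of cup below 0.006 m and angle between cup's own z axis and vertical below 0.12 rad and value of joint cup_flap below 0.2 rad); the robot touches nothing.
It fails at once if the gripper touches the polished watch case (contact force between the fingers and watch_case above 0.5 N).
It fails at once if the spare cup is moved by more than 30 mm or lifted (distance of spare_cup from where it was at the start of the episode above 0.03 m).
It fails at once if the loaded cup is tipped by more than 35 degrees (angle between cup's own z axis and vertical above 0.61 rad).
It also fails if it takes over 58 s, if anything falls off the work surface, if the arm or the gripper's body presses on something with over 40 N, if the wrist force passes 120 N, or if a joint passes its speed limit or range.

## Working session

There is one attempt and no reset: what is moved stays moved. The work goes in short steps, Python scripts to look and compute and a tool call to move; the robot and the scene stay as the last step left them, time stands still between calls to the robot, and variables do not carry over. Pictures are saved under pics/ and viewed, at most 10 in all, crops included, and the job is handed in when it is done.

Besides the shell and the picture viewer there is one more tool, called after "Call:" by a JSON object that holds its "name" and its "arguments", one argument or row to a line. jog_arm: Moves the arm, as the interface text tells. Shifts and turns lie within -1 to 1; 1 stands for 0.15 m of shift or pi/2 rad of turn. Its arguments: {"type":"object","properties":{"motion":{"type":"array","items":{"type":"array","items":{"type":"array","items":{"type":"number"}}}}},"required":["motion"]}

```bash
mkdir -p pics
cat > h.py <<'E'
import numpy as np, cv2
from plant import telemetry, vision, manip, nets
def cap(n,save=None):
    c=vision.capture(n)
    if save: cv2.imwrite(f'pics/{save}.png',c['frame'][:,:,::-1])
    return c
def proj(c,p):
    q=np.array(c['world_to_cam'])@np.r_[p,1]
    return np.array([c['cx']+c['fx']*q[0]/-q[2], c['cy']+c['fy']*-q[1]/-q[2]])
def ray(c,u,v):
    T=np.linalg.inv(np.array(c['world_to_cam']))
    d=T[:3,:3]@np.array([(u-c['cx'])/c['fx'],-(v-c['cy'])/c['fy'],-1])
    return T[:3,3],d
def atz(c,u,v,z):
    o,d=ray(c,u,v); return o+d*(z-o[2])/d[2]
E
python3 - <<'E'
from h import *
o=telemetry.get_obs(); print(o)
for n in ('scene','top'):
    c=cap(n,n+'1'); print(n,[k for k in c])
    for t in ('cup','cup_handle','cup_flap','cup_tab','watch_case','tray','post_top','spare_cup'):
        print(t,[(np.round(r['centre'],3).tolist(),round(r['score'],2),proj(c,r['centre']).round().tolist()) for r in nets.boxes_of(n,t)][:5])
E
```

```text
{'time': 0.0, 'joint_positions': array([ 1.11199413e+00,  5.33484068e-02,  1.61424931e+00,  1.72946317e-05,
        1.47600196e+00, -1.19001644e-01]), 'joint_vel': array([-0.00036775, -0.00117222, -0.00017424,  0.00029228, -0.00022248,
       -0.00012058]), 'effort': array([ 2.06565608e-03, -3.93680763e+01, -3.70181572e+01, -1.03229474e-04,
        6.96208430e-03, -1.53163404e-05]), 'position': array([0.20805583, 0.58875355, 0.24909491]), 'tool_rot': array([ 1.69084794e-01,  9.85600997e-01, -9.59470258e-04, -2.94150990e-04]), 'wrist_force': array([-0.64514412, -0.14672504,  0.38777412]), 'moment': array([ 0.02607495, -0.05805682, -0.01566026]), 'finger_force': 0.0, 'gripper_width': 0.0855440436595076}
scene ['frame', 'fx', 'fy', 'cx', 'cy', 'world_to_cam']
cup [([0.382, 0.306, 0.049], 0.89, [207.0, 233.0]), ([0.513, 0.087, 0.046], 0.76, [310.0, 274.0]), ([0.684, -0.05, 0.042], 0.73, [422.0, 288.0]), ([0.372, 0.136, 0.045], 0.69, [234.0, 283.0])]
cup_handle [([0.512, 0.091, 0.052], 0.85, [309.0, 271.0]), ([0.684, -0.049, 0.042], 0.85, [422.0, 287.0]), ([0.383, 0.303, 0.048], 0.84, [20
[... 1136 characters left out ...]
[0.69, -0.046, 0.018], 0.93, [357.0, 182.0]), ([0.409, 0.305, 0.019], 0.75, [196.0, 313.0]), ([0.528, 0.112, 0.018], 0.62, [286.0, 256.0]), ([0.391, 0.151, 0.023], 0.62, [268.0, 321.0]), ([0.502, -0.153, 0.008], 0.45, [408.0, 267.0])]
cup_tab [([0.391, 0.151, 0.018], 0.73, [268.0, 320.0]), ([0.398, 0.31, 0.018], 0.7, [193.0, 318.0]), ([0.533, 0.111, 0.022], 0.68, [287.0, 254.0])]
watch_case [([0.518, 0.1, 0.027], 0.56, [292.0, 260.0])]
tray [([0.499, -0.154, 0.006], 0.86, [409.0, 268.0])]
post_top [([0.498, -0.154, 0.008], 0.86, [409.0, 269.0]), ([0.515, 0.1, 0.027], 0.41, [292.0, 262.0]), ([0.535, 0.245, 0.022], 0.21, [224.0, 253.0])]
spare_cup [([0.53, 0.243, 0.023], 0.59, [225.0, 256.0])]
```

View pics/scene1.png

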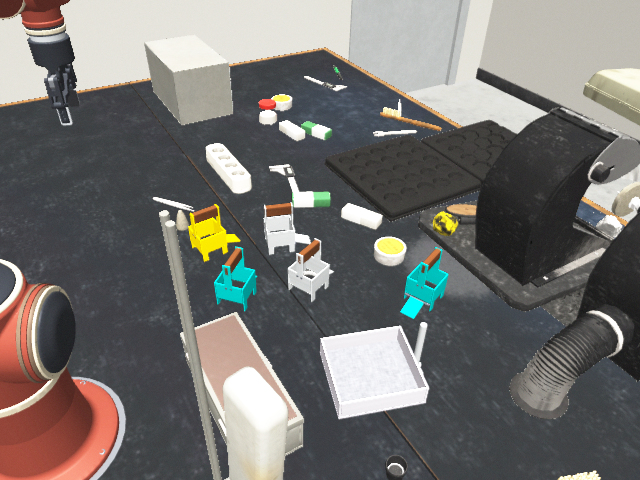

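View pics/top1.png

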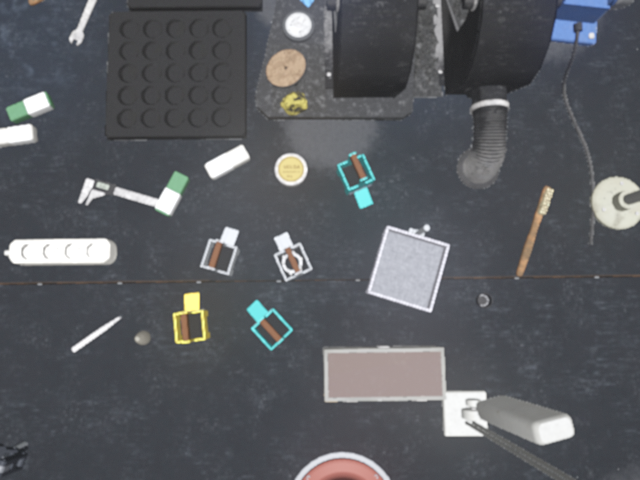

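The loaded steel cup (ring visible in it) is at top pixel (293,262) with its tab up at about (283,240). The empty steel spare is at (220,252). The tray is at (409,268) with its post at (427,228). Turquoise and yellow look-alikes stand at (356,175), (270,325) and (190,322).

Run:
```python
from h import *
c=cap('top'); f=c['frame'][:,:,::-1]
a=cv2.resize(f[215:295,255:335],(560,560),interpolation=cv2.INTER_CUBIC)
cv2.imwrite('pics/cropcup.png',a)
a=cv2.resize(f[210:330,350:470],(600,600),interpolation=cv2.INTER_CUBIC)
cv2.imwrite('pics/croptray.png',a)
T=np.linalg.inv(c['world_to_cam']);print(T.round(3),c['fx'],c['cx'],c['cy'])
w=cap('wrist');T=np.linalg.inv(w['world_to_cam']);print(T.round(3),w['fx'],w['cx'],w['cy'])
s=cap('scene');print(np.linalg.inv(s['world_to_cam']).round(3))
```

```text
[[-0.013  0.992 -0.122  0.419]
 [-1.    -0.012  0.008  0.075]
 [ 0.006  0.122  0.992  1.214]
 [ 0.     0.     0.     1.   ]] 556.1311524956229 307.3196292923654 238.24239257659892
[[ 0.334 -0.903 -0.271  0.14 ]
 [ 0.943  0.32   0.095  0.614]
 [ 0.    -0.287  0.958  0.374]
 [ 0.     0.     0.     1.   ]] 371.7789190890847 315.6243517064747 233.31055761599185
[[ 0.863  0.307 -0.401  0.128]
 [-0.505  0.553 -0.663 -0.579]
 [ 0.018  0.774  0.632  0.736]
 [ 0.     0.     0.     1.   ]]
```

View pics/cropcup.png

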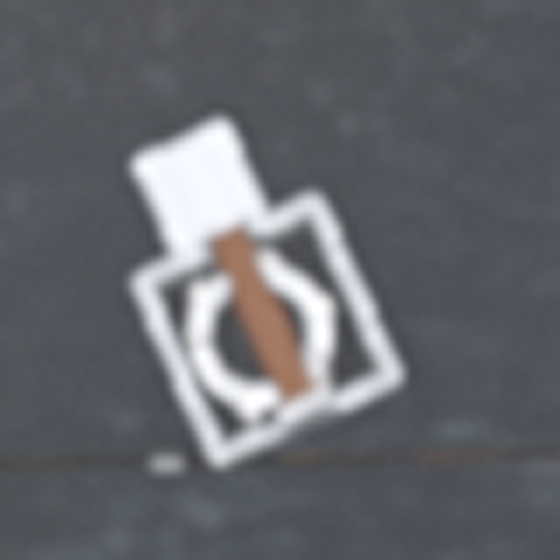

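View pics/croptray.png

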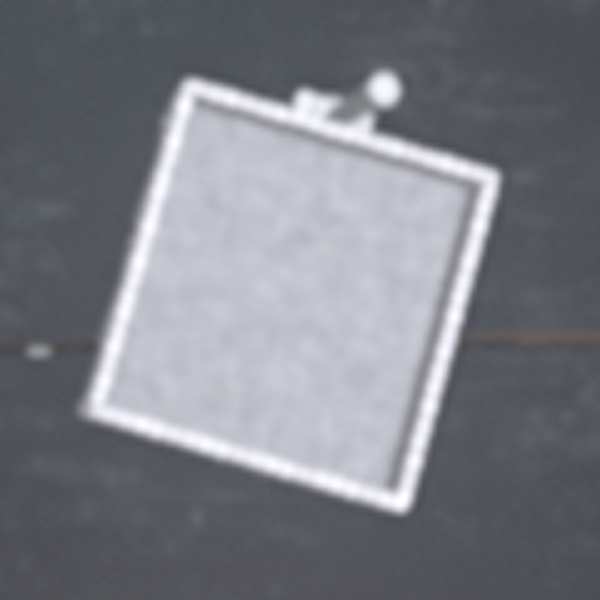

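The crops show the ring case in the cup, with the rim corners, tab and tray corners all clear. The post top is at crop (384,90).

Run:
```python
from h import *
c=cap('top')
def pts(L,s,o,z): return np.array([atz(c,u/s-.5+.5/s+o[0],v/s-.5+.5/s+o[1],z) for u,v in L])
r=pts([(140,275),(317,192),(403,375),(220,465)],7,(255,215),.059)
print('rim',r.round(4).tolist(),r.mean(0).round(4),np.linalg.norm(np.roll(r,-1,0)-r,axis=1).round(4))
d=(r[0]+r[1]-r[2]-r[3]);print('yaw',np.arctan2(d[1],d[0]))
h=pts([(230,238),(295,385)],7,(255,215),.108);print('handle',h.round(4).tolist(),h.mean(0),np.arctan2(*(h[0]-h[1])[[1,0]]),np.linalg.norm(h[0]-h[1]))
t=pts([(225,115),(133,160)],7,(255,215),.005);print('tabend',t.mean(0))
q=pts([(187,83),(497,177),(405,510),(90,413)],5,(350,210),.04)
print('tray',q.mean(0).round(4),np.linalg.norm(np.roll(q,-1,0)-q,axis=1).round(4));d=(q[0]+q[1]-q[2]-q[3]);y=np.arctan2(d[1],d[0]);print('yaw',y)
p=pts([(384,90)],5,(350,210),.115)[0];print('post',p, 'pred',q.mean(0)[:2]+.08*np.array([np.cos(y),np.sin(y)]))
# tool yaw
from scipy.spatial.transform import Rotation as R
o=telemetry.get_obs();print(R.from_quat(o['tool_rot']).as_matrix().round(3),o['time'])
s=cap('scene');print('post in scene',proj(s,p),'handle',proj(s,h.mean(0)))
```

```text
rim [[0.5293, 0.135, 0.059], [0.5536, 0.082, 0.059], [0.4986, 0.0571, 0.059], [0.4726, 0.1116, 0.059]] [0.5135 0.0964 0.059 ] [0.0583 0.0604 0.0604 0.0614]
yaw 0.4078402813604129
handle [[0.5349, 0.1067, 0.108], [0.4927, 0.0886, 0.108]] [0.51383219 0.09764449 0.108     ] 0.4053976265605066 0.04595266915118017
tabend [0.57757562 0.12531077 0.005     ]
tray [ 0.4966 -0.1472  0.04  ] [0.1374 0.1469 0.1377 0.1468]
yaw -0.3109666303489711
post [ 0.57300831 -0.17152282  0.115     ] pred [ 0.57280763 -0.17167524]
[[-0.943  0.333 -0.   ]
 [ 0.333  0.943  0.   ]
 [ 0.     0.    -1.   ]] 1.1
post in scene [422.4283162  323.35102111] handle [308.14939865 246.13852609]
```

Call:
{"name": "jog_arm", "arguments": {
  "motion": [
    [[0,0,0,-0.095,0],[0,0,0,-0.095,0],[0,0,0,-0.095,0],[0,0,0,-0.095,0],[0,0,0,-0.095,0],[-0.038,-0.2545,0,0,0],[-0.038,-0.2545,0,0,0],[-0.038,-0.2545,0,0,0],[-0.038,-0.2545,0,0,0],[-0.038,-0.2545,0,0,0],[-0.038,-0.2545,0,0,0],[-0.038,-0.2545,0,0,0],[-0.038,-0.2545,0,0,0],[-0.038,-0.2545,0,0,0],[-0.038,-0.2545,0,0,0],[-0.038,-0.2545,0,0,0],[-0.038,-0.2545,0,0,0],[-0.038,-0.2545,0,0,0],[-0.038,-0.2545,0,0,0],[-0.038,-0.2545,0,0,0]]
  ]
}}

```text
time: 3.65
position: [0.5138, 0.0959, 0.2505]
tool_rot: [-0.202, 0.979, -0.0, 0.0]
wrist_force: [0.7, -0.5, -0.0]
gripper_width: 0.0857
finger_force: 0.0
```

```bash
cat >> h.py <<'E'
from scipy.spatial.transform import Rotation as R
def todo(target,yaw_y=None):
    "shift in tool axes (units) to world target, turn units so tool y has azimuth yaw_y"
    o=telemetry.get_obs(); M=R.from_quat(o['tool_rot']).as_matrix()
    print('t',o['time'],'pos',o['position'].round(4),'F',o['wrist_force'].round(1),'w',round(o['gripper_width'],4),'ff',o['finger_force'],'z',M[:,2].round(3))
    a=np.arctan2(M[1,1],M[0,1]); s=M.T@(np.array(target)-o['position'])/.15
    print('y azimuth',a.round(4),'shift',s.round(4), 'turn',None if yaw_y is None else round(-(yaw_y-a)/(np.pi/2),4))
E
python3 - <<'E'
from h import *
todo([.5135,.0968,.097],np.pi/2+.407)
w=cap('wrist','wrist1')
print(proj(w,[.5135,.0968,.108]))
cu,su=np.cos(.407),np.sin(.407)
for dx in(-.03,.03):print('handle',proj(w,[.5135+dx*cu,.0968+dx*su,.108]))
for a,b in((1,1),(1,-1),(-1,-1),(-1,1)):
  print('rim',proj(w,[.5135+.03*(a*cu-b*su),.0968+.03*(a*su+b*cu),.059]))
E
```

```text
t 3.65 pos [0.5138 0.0959 0.2505] F [ 0.7 -0.5 -0. ] w 0.0857 ff 0.0 z [ 0.001  0.    -1.   ]
y azimuth 1.977 shift [-4.0000e-04  6.5000e-03  1.0234e+00] turn -0.0005
[316.75181105 224.58641051]
handle [316.74266805 184.30064321]
handle [316.76039877 262.42548667]
rim [350.25666144 242.43486378]
rim [282.9071663  242.51143833]
rim [281.03032408 174.96939486]
rim [352.08371431 174.88849903]
```

View pics/wrist1.png

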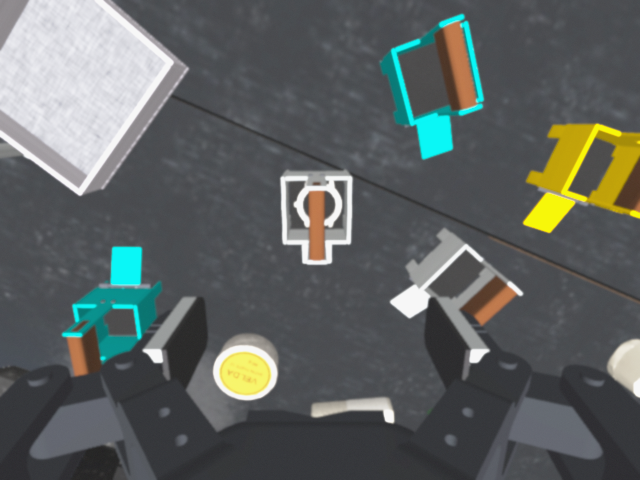

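The wrist view shows the ring case in the cup. The handle runs from (316,190) to (316,262) and the rim spans 282–351 × 174–243, within a pixel or two of my projections, so I'll go down and grasp.

Call:
{"name": "jog_arm", "arguments": {
  "motion": [
    [[0,0,0.2,0,0],[0,0,0.2,0,0],[0,0.006,0.2,0,0],[0,0,0.2,0,0],[0,0,0.12,0,0],[0,0,0.1,0,0],[0,0,0,0,0],[0,0,0,0,0.5],[0,0,0,0,1],[0,0,0,0,1],[0,0,0,0,1],[0,0,0,0,1],[0,0,0,0,1],[0,0,0,0,1],[0,0,0,0,1],[0,0,0,0,1]]
  ]
}}

```text
time: 5.7
position: [0.513, 0.0978, 0.0976]
tool_rot: [-0.202, 0.979, -0.0, 0.0]
wrist_force: [0.4, -1.9, 2.1]
gripper_width: 0.0112
finger_force: 62.3
```

Call:
{"name": "jog_arm", "arguments": {
  "motion": [
    [[0,0,-0.03,0,1],[0,0,-0.06,0,1],[0,0,-0.08,0,1],[0,0,-0.09,0,1],[0,0,-0.09,0,1],[0,0,-0.09,0,1],[0,0,-0.09,0,1],[0,0,-0.09,0,1],[0,0,-0.09,0,1],[0,0,-0.09,0,1],[0,0,-0.08,0,1],[0,0,-0.06,0,1],[0,0,-0.03,0,1],[0,0,0,0,1],[0,0,0,0,1]]
  ]
}}

```text
time: 7.58
position: [0.5125, 0.0978, 0.2421]
tool_rot: [-0.202, 0.979, 0.0, -0.001]
wrist_force: [0.3, 0.2, -2.8]
gripper_width: 0.011
finger_force: 61.6
```

Run:
```python
from h import *
y=-.311; p=np.array([.5730,-.1716]); xy=p-.052*np.array([np.cos(y),np.sin(y)]); print(xy)
todo([*xy,.243],np.pi/2+y)
w=cap('wrist','wrist2')
for t in ('cup_tab','watch_case','cup_handle'): print(t,[(np.round(r['centre'],3).tolist(),round(r['score'],2),proj(w,r['centre']).round().tolist()) for r in nets.boxes_of('wrist',t)][:3])
s=cap('scene')['frame'][:,:,::-1]
cv2.imwrite('pics/both.png',np.hstack([cv2.resize(w['frame'][:,:,::-1],(400,300)),cv2.resize(s[150:350,180:447],(400,300),interpolation=cv2.INTER_CUBIC)]))
```

```text
[ 0.52349454 -0.15568744]
t 7.575 pos [0.5125 0.0978 0.2421] F [ 0.3  0.2 -2.8] w 0.011 ff 61.63744568824768 z [-0.001 -0.    -1.   ]
y azimuth 1.9771 shift [ 0.6006 -1.5816 -0.0057] turn 0.4567
cup_tab [([0.383, 0.146, 0.017], 0.94, [424.0, 90.0]), ([0.399, 0.322, 0.019], 0.79, [583.0, 186.0]), ([0.513, 0.086, 0.163], 0.61, [297.0, 246.0])]
watch_case [([0.513, 0.102, 0.173], 0.59, [323.0, 264.0])]
cup_handle [([0.694, -0.039, 0.04], 0.84, [114.0, 319.0]), ([0.381, 0.144, 0.041], 0.69, [431.0, 84.0]), ([0.389, 0.31, 0.028], 0.69, [584.0, 172.0])]
```

View pics/both.png

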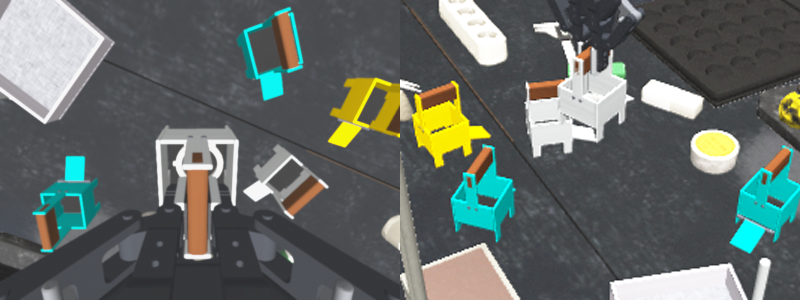

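Call:
{"name": "jog_arm", "arguments": {
  "motion": [
    [[0,0,0,0.057,1],[0,0,0,0.057,1],[0,0,0,0.057,1],[0,0,0,0.057,1],[0,0,0,0.057,1],[0,0,0,0.057,1],[0,0,0,0.057,1],[0,0,0,0.058,1],[-0.03,-0.08,0,0,1],[-0.055,-0.15,0,0,1],[-0.06,-0.16,0,0,1],[-0.06,-0.16,0,0,1],[-0.06,-0.16,0,0,1],[-0.06,-0.16,0,0,1],[-0.06,-0.16,0,0,1],[-0.06,-0.16,0,0,1],[-0.055,-0.15,0,0,1],[-0.055,-0.15,0,0,1],[-0.032,-0.096,0,0,1],[0,0,0,0,1]]
  ]
}}

```text
time: 10.32
position: [0.5235, -0.1565, 0.2427]
tool_rot: [0.156, 0.988, 0.0, -0.0]
wrist_force: [-1.0, -0.1, -1.6]
gripper_width: 0.0112
finger_force: 61.7
```

Run:
```python
from h import *
todo([.5235,-.1557,.243],np.pi/2-.311)
s=cap('scene');t=cap('top')
a=cv2.resize(s['frame'][210:430,300:500,::-1],(400,440),interpolation=cv2.INTER_CUBIC)
b=cv2.resize(t['frame'][190:340,340:476,::-1],(400,440),interpolation=cv2.INTER_CUBIC)
cv2.imwrite('pics/over.png',np.hstack([a,b]))
print(proj(s,[.573,-.1716,.115]),proj(s,[.573,-.1716,.152]))
```

```text
t 10.325 pos [ 0.5235 -0.1565  0.2427] F [-1.  -0.1 -1.6] w 0.0112 ff 61.735596656799316 z [-0.  0. -1.]
y azimuth 1.2581 shift [ 0.0015  0.0053 -0.0019] turn -0.0011
[422.45479534 323.38392376] [425.85465825 307.17299435]
```

View pics/over.png

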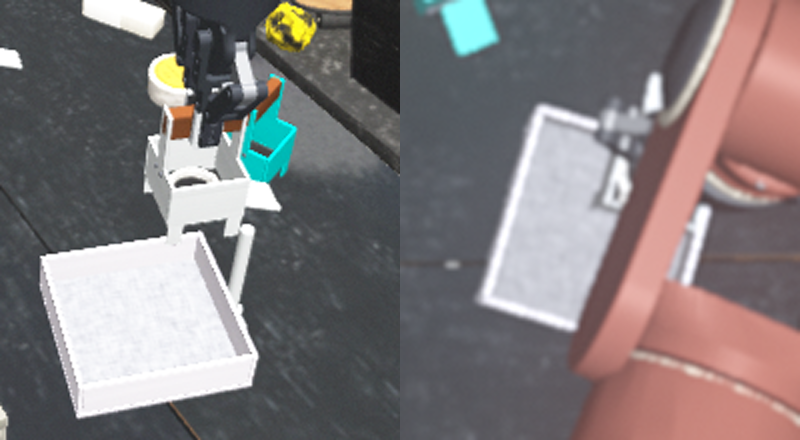

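The cup hangs level with the case in it and its tab close to the post. I'll check the tab outline against its projection.

Run:
```python
from h import *
s=cap('scene'); x0,y0,k=350,240,6
a=cv2.resize(s['frame'][y0:y0+100,x0:x0+100,::-1],None,fx=k,fy=k,interpolation=cv2.INTER_CUBIC)
o=telemetry.get_obs()['position']; y=-.3127; F=np.array([[np.cos(y),-np.sin(y)],[np.sin(y),np.cos(y)]])
def W(x,yy,z): return np.r_[o[:2]+F@[x,yy],o[2]-.0976+z]
def px(p): return ((proj(s,p)-[x0,y0]+.5)*k).astype(int).tolist()
tab=[W(31,15,0)]
tab=[W(.031,.015,.0185),W(.069,.015,.005),W(.069,-.015,.005),W(.031,-.015,.0185)]
rim=[W(i*.03,j*.03,.059) for i,j in((1,1),(1,-1),(-1,-1),(-1,1))]
for L,c in((tab,(0,0,255)),(rim,(0,255,0))): cv2.polylines(a,[np.array([px(p) for p in L])],True,c,1)
cv2.circle(a,px([.573,-.1716,.115]),4,(255,0,0),-1); cv2.circle(a,px(W(.052,0,.008)),4,(255,0,255),-1)
cv2.imwrite('pics/chk.png',a)
```

```text
(no output)
```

View pics/chk.png

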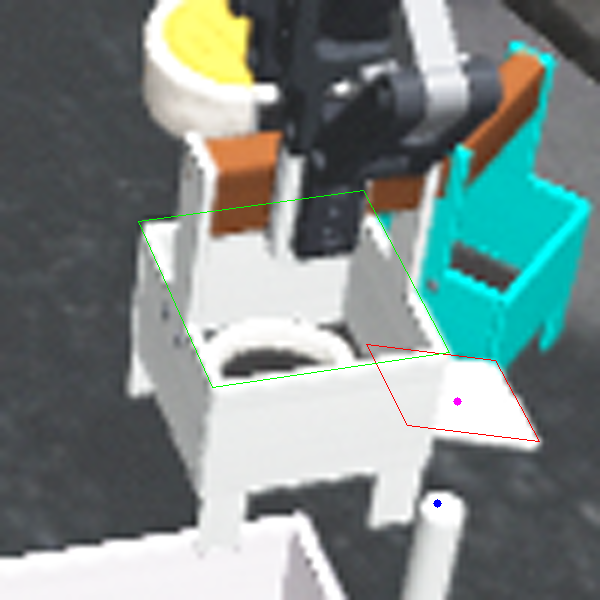

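The overlay fits: the projected tab outline and post top both lie on the real ones to about 1 px. Now I'll lower onto the post.

Call:
{"name": "jog_arm", "arguments": {
  "motion": [
    [[0,0.005,0.04,0,1],[0,0,0.04,0,1],[0,0,0.04,0,1],[0,0,0.04,0,1],[0,0,0.04,0,1],[0,0,0.03,0,1],[0,0,0.03,0,1],[0,0,0.03,0,1],[0,0,0.03,0,1],[0,0,0.03,0,1],[0,0,0.03,0,1],[0,0,0.03,0,1],[0,0,0.03,0,1],[0,0,0.03,0,1],[0,0,0.01,0,1],[0,0,0,0,1],[0,0,0,0,1],[0,0,0,0,1],[0,0,0,0,1]]
  ]
}}

```text
time: 12.85
position: [0.5238, -0.1548, 0.1707]
tool_rot: [0.155, 0.988, 0.0, -0.0]
wrist_force: [-1.7, 0.8, -1.3]
gripper_width: 0.011
finger_force: 61.8
```

Run:
```python
from h import *
todo([.5235,-.1557,.1706],np.pi/2-.311)
s=cap('scene')
cv2.imwrite('pics/open.png',cv2.resize(s['frame'][240:430,310:470,::-1],None,fx=3,fy=3,interpolation=cv2.INTER_CUBIC))
print([(np.round(r['centre'],3).tolist(),round(r['score'],2)) for r in nets.boxes_of('scene','watch_case')][:3])
```

```text
t 12.85 pos [ 0.5238 -0.1548  0.1707] F [-1.7  0.8 -1.3] w 0.011 ff 61.817665100097656 z [-0.  0. -1.]
y azimuth 1.2593 shift [-0.     -0.0063  0.0005] turn -0.0003
[([0.51, -0.152, 0.017], 0.48)]
```

View pics/open.png

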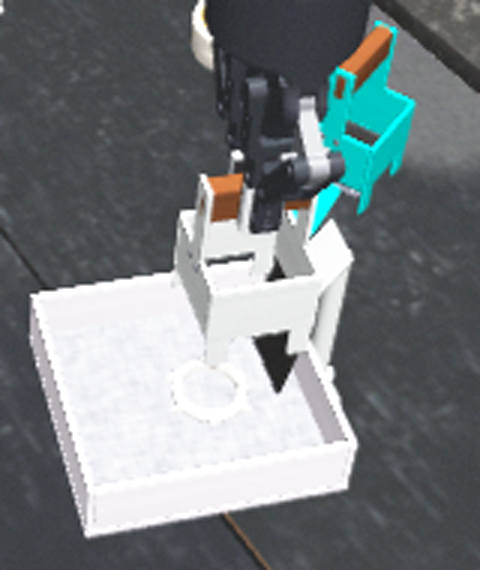

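The bottom is open and the case lies on the felt at (0.51,-0.15). Next I'll lift off and carry the empty cup back to open bench.

Call:
{"name": "jog_arm", "arguments": {
  "motion": [
    [[0,0,-0.04,0,1],[0,0,-0.06,0,1],[0,0,-0.07,0,1],[0,0,-0.07,0,1],[0,0,-0.07,0,1],[0,0,-0.07,0,1],[0,0,-0.07,0,1],[0,0,-0.05,0,1],[0.025,0.08,0,0,1],[0.05,0.15,0,0,1],[0.055,0.16,0,0,1],[0.055,0.16,0,0,1],[0.055,0.16,0,0,1],[0.055,0.16,0,0,1],[0.055,0.16,0,0,1],[0.055,0.16,0,0,1],[0.05,0.15,0,0,1],[0.03,0.09,0,0,1],[0.02,0.05,0,0,1],[0,0,0,0,1]]
  ]
}}

```text
time: 15.45
position: [0.5197, 0.0799, 0.2456]
tool_rot: [0.155, 0.988, -0.0, -0.0]
wrist_force: [0.1, -0.8, -2.7]
gripper_width: 0.0109
finger_force: 61.7
```

Run:
```python
from h import *
todo([.52,.08,.0980],np.pi/2-.311)
```

```text
t 15.45 pos [0.5197 0.0799 0.2456] F [ 0.1 -0.8 -2.7] w 0.0109 ff 61.724570989608765 z [-0. -0. -1.]
y azimuth 1.2598 shift [-0.0016  0.0017  0.9843] turn 0.0
```

Call:
{"name": "jog_arm", "arguments": {
  "motion": [
    [[0,0,0.08,0,1],[0,0,0.12,0,1],[0,0,0.13,0,1],[0,0,0.13,0,1],[0,0,0.13,0,1],[0,0,0.13,0,1],[0,0,0.1,0,1],[0,0,0.06,0,1],[0,0,0.04,0,1],[0,0,0.03,0,1],[0,0,0.02,0,1],[0,0,0.01,0,1],[0,0,0,0,1],[0,0,0,0,1]]
  ]
}}

```text
time: 17.2
position: [0.5201, 0.0797, 0.0991]
tool_rot: [0.155, 0.988, 0.0, 0.0]
wrist_force: [-0.1, -0.5, -1.7]
gripper_width: 0.011
finger_force: 61.7
```

Call:
{"name": "jog_arm", "arguments": {
  "motion": [
    [[0,0,0.006,0,1],[0,0,0.003,0,1],[0,0,0,0,1],[0,0,0,0,0.6],[0,0,0,0,0.3],[0,0,0,0,0],[0,0,0,0,0],[0,0,0,0,0],[0,0,0,0,0],[0,0,0,0,0],[0,0,-0.05,0,0],[0,0,-0.1,0,0],[0,0,-0.2,0,0],[0,0,-0.2,0,0],[0,0,-0.2,0,0],[0,0,-0.2,0,0],[0,0,0,0,0],[0,0,0,0,0],[0,0,0,0,0],[0,0,0,0,0]]
  ]
}}

```text
time: 19.7
position: [0.5193, 0.0797, 0.2386]
tool_rot: [0.155, 0.988, -0.0, -0.001]
wrist_force: [0.4, 0.1, 0.1]
gripper_width: 0.0851
finger_force: 0.0
```

Run:
```python
from h import *
todo([.52,.08,.0980])
s=cap('scene');w=cap('wrist')
cv2.imwrite('pics/end.png',np.hstack([cv2.resize(s['frame'][190:430,180:500,::-1],(400,300)),cv2.resize(w['frame'][:,:,::-1],(400,300))]))
```

```text
t 19.7 pos [0.5193 0.0797 0.2386] F [0.4 0.1 0.1] w 0.0851 ff 0.0 z [-0.002 -0.    -1.   ]
y azimuth 1.2592 shift [-0.0057  0.0043  0.9374] turn None
```

View pics/end.png

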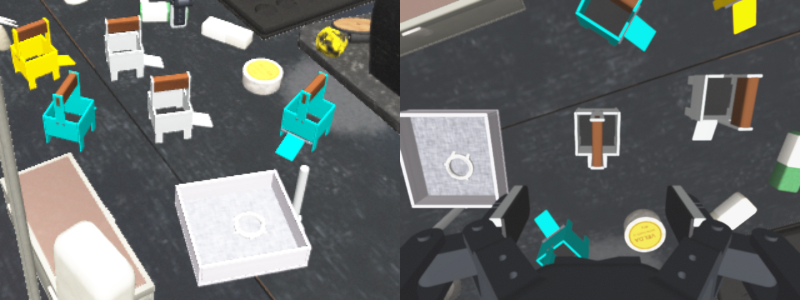

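The cup stands upright with its bottom shut, the case lies in the tray at left-picture pixel (250,223), and the gripper is clear of everything.

```bash
python3 -c "
from plant import manip; print(manip.job_done())"
```

```text
the job is handed in; nothing more can be done
None
```

I handed the job in at about 20 s. The last pictures show the watch case in the tray and the emptied cup upright on the bench, released with its bottom shut; the spare cup was left alone, and no verdict was returned.

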